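Open the child-proof supplement bottle

ROBOT

A 6-joint arm with a two-finger parallel gripper is mounted at the origin on the work surface. World frame = base frame: x ahead of the robot, y to its left, z up, the work surface at z = 0. Lengths are in m, angles in rad, forces in N, time in s.
With the tool pointing down it reaches from about 0.375 to 0.9 m from the base axis. Payload 3.1 kg.
Tool frame: the origin (TCP) lies on the centre line of the jaws, within the pads' length; the fingertips stand 8 mm ahead of it and the grasp point (between the pads) lies 11 mm behind it; z points along the fingers, y is the line along which they close (so a half turn about z gives the same grasp; the last joint's range is limited). The gripper opens to 87 mm and grips with 3 to 60 N. Pads are 19 mm wide; open, the fingers measure 117 mm over their backs; the gripper's body (75 mm by 190 mm) begins 51 mm behind the grasp point.
Start: joints at [-1.456, 0.527, 1.433, -0, 1.181, -0.178], TCP at [0.18, -0.598, 0.231] pointing down, gripper open.
Joint ranges: [-3.08, 3.08], [-0.75, 2.2], [0.22, 2.44], [-1.43, 4.57], [0, 2.65], [-2.85, 2.85]. Speed limits (rad/s): [2.79, 2.79, 3.14, 3.14, 3.14, 3.14].

INTERFACE

Orientations are given as a unit quaternion [x, y, z, w].
In Python, from rig import robot gives the robot as it stands. The module is installed in compiled form; this text tells all that it offers.
- The arm moves only by the tool send_rows, never from a script. Its argument "increments" is one flat list of numbers, 7 for each row, row after row: the turn, a rotation vector about the world's x, y, z in rad, then the shift along the world's x, y, z in cm, then the opening, from 0 (shut) to 1 (fully open). A call has 1 to 20 rows; each row shifts and turns the commanded pose from where the row before left it; what a row does not reach is not made up. A row lasts 1/12 s, in which the tool goes at most 41.7 mm and 7.16 degrees, less where a joint would pass 70% of its speed; a pose out of reach is approached as far as the arm can. A call is refused whole if a number of a shift passes 4.17 or a number of a turn 0.125, either way. A call with a gripper value outside its range is refused whole. The fingers move at their own pace and stop on an object; "newtons" is the grip in N (left out, the last holds). Time passes only in rows, so rows that do not move let the fingers close. It gives the time, the measured TCP pose, the force, the opening and the grip force at its end, in the units of the state.
- robot.get_obs(): the state, without advancing time (a new reading comes with each control period).
- robot.camera(name): name is "scene" or "top" or "wrist"; returns a dict with "image" (400x640x3 uint8, red, green, blue), "range_z" (400x640 float32, m along the optical axis (not along the pixel's ray), 0 where there is no reading), "fx", "fy", "cx", "cy" (pixels), "R" (3x3) and "t" (3): a world point X has camera coordinates R X + t. Camera axes: x right, y down, z forward; pixel columns grow to the right and rows downward; lengths in m; the calibration is good to about 2 mm. A picture is of the moment at which its call begins.
- robot.hand_in(): hands the job in; it is judged then, once.
The state is a dict: "time": time; "q": joint angles; "joint_velocities": joint speeds; "joint_torque": joint torques, N m; "position": TCP position; "tool_rot": TCP orientation; "ft_force": force on the tool from outside, world axes, zero at the start; "moment": the same for the moment, N m; "grip_width": finger opening in m; "grip_force": force on a finger pad.
Only numpy, scipy, OpenCV 4.12 (cv2) and the standard library are available. Lean on these libraries where they do the work, as an engineer would, in place of code of your own. Each camera call takes 0.05 s, during which the arm holds its last target. There are 200 camera calls.

TASK

Open the child-proof supplement bottle that is clamped in its stand: gently take hold of the orange cap, push it down, twist it counter-clockwise (seen from above) while it is down until it is free, then lift it straight off. Be gentle: pinch the cap with no more than about 30 N, never let more than about 30 N bear on the bottle, and leave everything else on the table where it is. Finish still holding the cap, level and steady, directly over the bottle with its lower edge about 8 cm above the top of the neck; do not put it down or let go.

Things in the scene. Friction and masses are not known exactly. Their poses are not given: they have to be found in the camera images.
- bottle: White supplement bottle with a blue band (mm): held fast in a wooden stand 130 x 130 x 14 fixed to the table, so neither moves. Origin: under the stand's centre, on the table top; z up along the bottle's axis. Body 68 across; between heights 66 and 84 it narrows to 48 across, kept up to a ledge at height 104. Fingers beside the cap may reach down to 20 below its lower edge.
- cap: Orange ribbed push-and-turn cap (mm), 51 across, 30 tall, about 30 g, white bar on top along its +x. Origin: centre of its lower edge; z up. Locked at the start: x axes of cap and bottle agree, lower edge at height 112, 8 above the ledge; it turns only about 5 degrees and cannot lift. Pushing down takes 4 N to start, 9 N at the full 8 mm; the teeth are passed when at least 5 mm down.
- neck_top (a point): Centre of the top of the bottle's neck, height 128 mm; neck 30 mm across, with two lugs that hold the cap and a grey sprung pad in the mouth that pushes it up. Keep the cap down for the first 45 degrees of the counter-clockwise turn (clockwise hits a solid stop); it is free from 60 to 135 degrees after locked: the pad then lifts it about 3 mm and it comes straight off.
- cap_top (a point): Centre of the cap's flat top, 30 mm above its lower edge; height 142 mm above the table while locked.
- bowl: Blue ceramic bowl, 120 wide at the rim, 55 tall (mm), standing on the table, to be left alone. Origin: centre of its underside.
- jar: Glass jar with steel screw lid, 72 across, 110 tall (mm), standing on the table, to be left alone. Origin: centre of its underside.
- mug: White mug, 80 across plus a handle, 90 tall (mm), standing on the table, to be left alone. Origin: centre of its underside.
- tea_can: Tea can with green label, 70 across, 100 tall (mm), standing on the table, to be left alone. Origin: centre of its underside.
- tumbler: Green glass tumbler, 68 across, 100 tall (mm), standing on the table, to be left alone. Origin: centre of its underside.
- dish: Small white dish, 120 across, 18 tall (mm), standing on the table, to be left alone. Origin: centre of its underside.
There are look-alikes about, which are no part of the job. Of the things shaped like the cap, the orange one is meant.

How it is judged:
By the outcome, as a careful person would: the job done as asked, in the order asked, and still so for the second after the job is handed in, while the arm keeps its last pose, push and grip.
It also fails if it takes over 42 s, if anything falls off the work surface, if the arm or the gripper's body presses on something with over 40 N, if the wrist force passes 120 N, or if a joint passes its speed limit or range.

## Working session

There is one attempt and no reset: what is moved stays moved. The work goes in short steps, Python scripts to look and compute and a tool call to move; the robot and the scene stay as the last step left them, time stands still between calls to the robot, and variables do not carry over. Pictures are saved under pics/ and viewed, at most 10 in all, crops included, and the job is handed in when it is done.

Besides the shell and the picture viewer there is one more tool, called after "Request:" by a JSON object that holds its "name" and its "arguments". send_rows: Moves the arm, as the interface text tells. Its arguments: {"type":"object","properties":{"increments":{"type":"array"},"newtons":{"type":"number"}},"required":["increments"]}

```bash
mkdir -p pics
python3 - <<'E'
from rig import robot
import cv2,numpy as np
for n in ["top","scene"]:
    c=robot.camera(n); np.savez(f"{n}.npz",**c)
    cv2.imwrite(f"pics/{n}0.png",c["image"][:,:,::-1])
    hsv=cv2.cvtColor(c["image"],cv2.COLOR_RGB2HSV)
    m=cv2.inRange(hsv,(5,140,90),(20,255,255))
    k,l,s,ce=cv2.connectedComponentsWithStats(m)
    for i in range(1,k):
        if s[i,4]>40: print(n,s[i],ce[i])
o=robot.get_obs();print(o)
E
```

```text
top [     0     18    640    382 164452] [296.07677012 204.03593754]
top [297 218  18  18 258] [305.32945736 226.59689922]
top [560 365  23   9  62] [570.90322581 368.74193548]
scene [332   0 108   6 230] [371.84347826   1.77826087]
scene [  254     6   386   227 32489] [447.48631845 113.04595402]
scene [25 30 37 11 84] [43.66666667 35.69047619]
scene [   0   44  286  129 7324] [159.97269252  97.68227744]
scene [122 194  56  24 676] [148.88017751 206.3239645 ]
scene [ 583  219   57   80 1339] [617.29499627 261.55787901]
scene [377 227  70  27 955] [412.24397906 240.0513089 ]
scene [100 246  38  22 183] [119.62295082 260.91803279]
scene [324 279  44  53 348] [336.12931034 309.82758621]
scene [ 174  285  104  105 3068] [226.33702738 350.54726206]
scene [ 434  308  171   63 6922] [522.83993066 338.09809304]
scene [ 236  367  404   33 5608] [490.88338088 388.40834522]
{'time': 0.1, 'q': array([-1.45652990e+00,  5.28354603e-01,  1.43376685e+00,  2.14225968e-06,
        1.18137610e+00, -1.78500312e-01]), 'joint_velocities': array([-6.63402974e-04, -2.42110760e-03, -4.12169593e-03,  6.23385752e-04,
        1.89499650e-05,  8.85024331e-04]), 'joint_torque': array([-2.20336033e-04, -4.40985739e+01, -1.77150089e+01,  6.34259032e-02,
        5.33749640e-02, -4.86072213e-05]), 'position': array([ 0.18033182, -0.59775884,  0.22968322]), 'tool_rot': array([ 9.89304683e-01,  1.45860676e-01,  3.15745316e-05, -9.51926236e-04]), 'ft_force': array([ 1.84867216, -0.65674821,  0.83093472]), 'moment': array([-0.01868738,  0.0199885 ,  0.00891552]), 'grip_force': 0.0, 'grip_width': 0.0873279629286983}
```

View pics/top0.png

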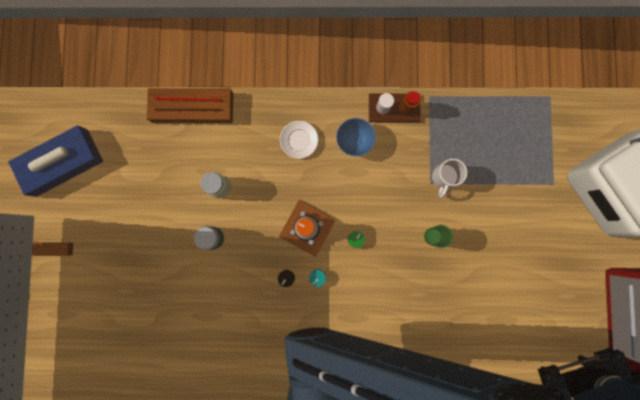

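View pics/scene0.png

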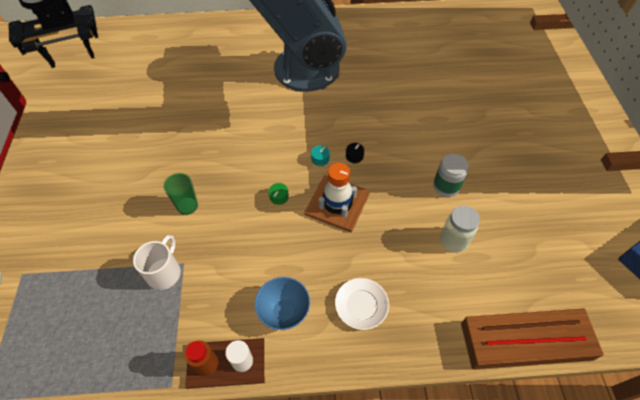

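Top view: candidates are the orange cap on the bottle in its wooden stand (306,227), green cap (357,239), teal cap (318,278), black cap (286,278) and red shaker (413,99). The orange one fits: it is the only orange one, and it sits on the clamped bottle. The scene view shows it at (339,174). Next I'll confirm it in a crop and measure.

```bash
cat > h.py <<'E'
import cv2,numpy as np
def ray(c,u,v,z):
    d=c["R"].T@np.array([(u-c["cx"])/c["fx"],(v-c["cy"])/c["fy"],1]); o=-c["R"].T@c["t"]
    return o+d*(z-o[2])/d[2]
def orange(im): # saturated orange only
    h=cv2.cvtColor(im,cv2.COLOR_RGB2HSV); return cv2.inRange(h,(3,215,150),(15,255,255))
E
python3 - <<'E'
from h import *
out=[]
for n,(x0,y0,x1,y1) in {"top":(270,190,345,265),"scene":(295,145,380,235)}.items():
    c=dict(np.load(n+".npz")); im=c["image"]
    crop=im[y0:y1,x0:x1]; m=orange(crop)
    k,l,s,ce=cv2.connectedComponentsWithStats(m)
    for i in range(1,k):
        if s[i,4]>25:
            u,v=ce[i]+[x0,y0]; print(n,s[i],(u,v),"z.142:",ray(c,u,v,.142).round(4),"d",c["range_z"][int(v),int(u)])
    print("cam",(-c["R"].T@c["t"]).round(3),c["fx"])
    out.append(cv2.resize(crop,(400,480),interpolation=cv2.INTER_CUBIC))
cv2.imwrite("pics/crop1.png",np.hstack(out)[:,:,::-1])
E
```

```text
top [ 28  29  15  16 165] (np.float64(305.8484848484849), np.float64(227.04848484848486)) z.142: [0.5203 0.0474 0.142 ] d 1.2102658
cam [ 0.492 -0.011  1.355] 436.54419402516004
scene [ 34  18  21  22 270] (np.float64(338.7851851851852), np.float64(172.2111111111111)) z.142: [0.5233 0.0501 0.142 ] d 1.067335
cam [ 1.155 -0.037  0.998] 459.87570934787817
```

View pics/crop1.png

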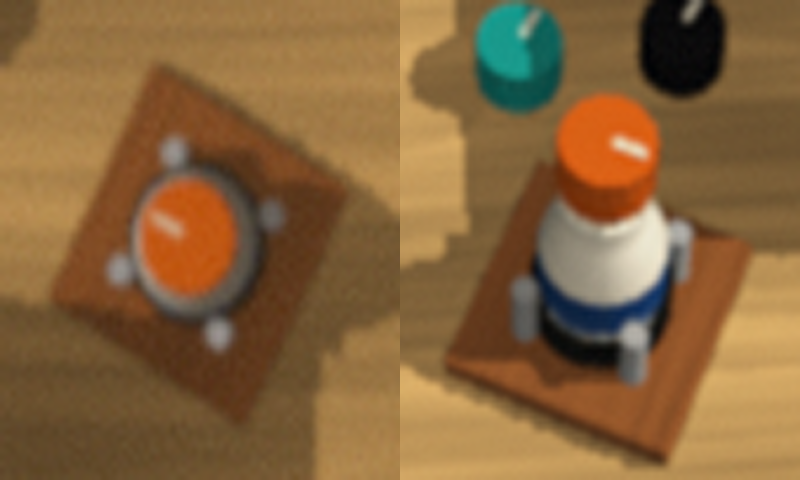

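Confirmed: the orange cap with its white bar sits on the blue-banded bottle in the stand. The cap is near (0.521, 0.048) and its range gives a top height of 0.145, which fits 142 mm. I'll move over it at the present height.

Request:
{"name": "send_rows", "arguments": {"increments": [0, 0, 0, 1.0, 2.0, 0, 1, 0, 0, 0, 1.7, 3.2, 0, 1, 0, 0, 0, 1.7, 3.2, 0, 1, 0, 0, 0, 1.7, 3.2, 0, 1, 0, 0, 0, 1.7, 3.2, 0, 1, 0, 0, 0, 1.7, 3.2, 0, 1, 0, 0, 0, 1.7, 3.2, 0, 1, 0, 0, 0, 1.7, 3.2, 0, 1, 0, 0, 0, 1.7, 3.2, 0, 1, 0, 0, 0, 1.7, 3.2, 0, 1, 0, 0, 0, 1.7, 3.2, 0, 1, 0, 0, 0, 1.7, 3.2, 0, 1, 0, 0, 0, 1.7, 3.2, 0, 1, 0, 0, 0, 1.7, 3.2, 0, 1, 0, 0, 0, 1.7, 3.2, 0, 1, 0, 0, 0, 1.7, 3.2, 0, 1, 0, 0, 0, 1.7, 3.2, 0, 1, 0, 0, 0, 1.7, 3.2, 0, 1, 0, 0, 0, 1.7, 3.2, 0, 1, 0, 0, 0, 1.0, 2.0, 0, 1], "newtons": 20}}

```text
time: 1.77
position: [0.5075, 0.0206, 0.2304]
tool_rot: [0.989, 0.147, 0.0, -0.0]
ft_force: [0.0, -0.3, -0.8]
grip_width: 0.0869
grip_force: 0.0
```

Run:
```python
from rig import robot
from h import *
c=robot.camera("wrist"); np.savez("wrist.npz",**c); im=c["image"]
cv2.imwrite("pics/w1.png",im[:,:,::-1])
k,l,s,ce=cv2.connectedComponentsWithStats(orange(im))
for i in range(1,k):
    if s[i,4]>200:
        u,v=ce[i]; print(s[i],ce[i],ray(c,u,v,.142).round(4),c["range_z"][int(v),int(u)])
o=robot.get_obs(); print(o["time"],o["position"],o["q"].round(3),o["ft_force"].round(2),o["tool_rot"].round(4)); print((-c["R"].T@c["t"]).round(3),c["R"].round(2),c["fx"])
```

```text
1.8167 [0.5088193  0.02279491 0.23049813] [-0.177  0.372  1.721  0.004  1.047  1.096] [ 2.32  1.59 -0.09] [ 0.989   0.1476  0.0015 -0.0012]
[0.579 0.042 0.384] [[ 0.29 -0.96 -0.  ]
 [-0.92 -0.28  0.27]
 [-0.26 -0.08 -0.96]] 310.5653758557879
```

View pics/w1.png

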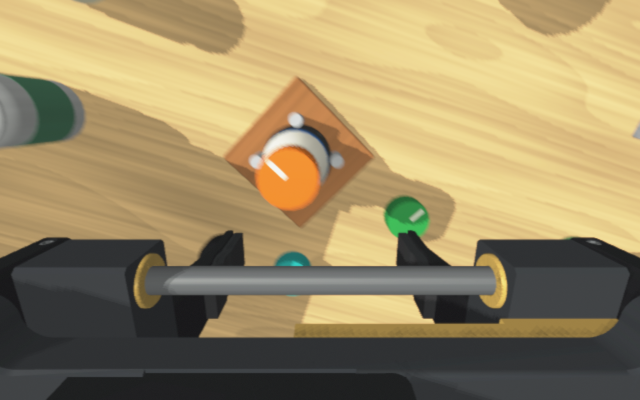

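The wrist view shows the orange cap at about (288,179), brighter here than the mask allowed. The fingers are below it at (225,270) and (410,270). I'll re-mask the saved picture.

Run:
```python
from h import *
c=dict(np.load("wrist.npz")); im=c["image"]
h=cv2.cvtColor(im,cv2.COLOR_RGB2HSV); print(h[190,290]); m=cv2.inRange(h,(5,190,150),(19,255,255))
m=cv2.morphologyEx(m,cv2.MORPH_OPEN,np.ones((5,5)))
k,l,s,ce=cv2.connectedComponentsWithStats(m)
for i in range(1,k):
    if s[i,4]>200:
        n=cv2.convexHull(np.argwhere(l==i)[:,::-1].astype(np.int32)); (u,v),r=cv2.minEnclosingCircle(n)
        print(s[i],ce[i],(u,v,r),ray(c,u,v,.142).round(4),"diam",2*r*c["range_z"][int(v),int(u)]/c["fx"],c["range_z"][int(v),int(u)])
# bar
w=cv2.inRange(h[140:215,250:325],(0,0,190),(179,110,255)); ys,xs=np.nonzero(w); k,l,s,ce=cv2.connectedComponentsWithStats(w); print(s,ce+[250,140])
```

```text
[ 15 203 243]
[ 257  148   60   62 2642] [289.31604845 179.21839516] (288.1283874511719, 177.65408325195312, 31.584218978881836) [0.5231 0.0522 0.142 ] diam 0.04993534197090259 0.24550533
[[   0    0   75   75 4938]
 [   0    0   55   41  687]] [[288.97306602 180.08444714]
 [272.81804949 154.82969432]]
```

Request:
{"name": "send_rows", "arguments": {"increments": [0, 0, 0, 0.5, 1.2, -1, 1, 0, 0, 0, 0.5, 1.0, -1, 1, 0, 0, 0, 0.5, 1.0, -1, 1, 0, 0, 0, 0, 0, 0, 1, 0, 0, 0, 0, 0, 0, 1, 0, 0, 0, 0, 0, 0, 1, 0, 0, 0, 0, 0, 0, 1]}}

```text
time: 2.4
position: [0.5215, 0.049, 0.2008]
tool_rot: [0.989, 0.145, 0.0, 0.0]
ft_force: [0.1, -0.9, 0.3]
grip_width: 0.0872
grip_force: 0.0
```

Run:
```python
from rig import robot
from h import *
c=robot.camera("wrist"); np.savez("wrist2.npz",**c); im=c["image"]; cv2.imwrite("pics/w2.png",im[:,:,::-1])
h=cv2.cvtColor(im,cv2.COLOR_RGB2HSV); m=cv2.inRange(h,(5,180,120),(19,255,255))
m=cv2.morphologyEx(m,cv2.MORPH_OPEN,np.ones((5,5)))
k,l,s,ce=cv2.connectedComponentsWithStats(m)
for i in range(1,k):
    if s[i,4]>200:
        # keep only top-face pixels by height
        p=np.argwhere(l==i)[:,::-1]; z=c["range_z"][p[:,1],p[:,0]]
        X=np.stack([(p[:,0]-c["cx"])/c["fx"]*z,(p[:,1]-c["cy"])/c["fy"]*z,z],1); W=(X-c["t"])@c["R"]
        t=W[(abs(W[:,2]-np.percentile(W[:,2],90))<.006)]
        print(s[i],"top",len(t),np.median(t[:,2]),"mid",(t.min(0)+t.max(0))/2,"size",np.ptp(t,axis=0),"circ",cv2.minEnclosingCircle(t[:,:2].astype(np.float32)))
o=robot.get_obs(); print(o["time"],o["position"],o["ft_force"].round(2),o["tool_rot"].round(4))
```

```text
[ 284  179   69   72 3584] top 3280 0.14179693285787867 mid [0.5209457  0.05053133 0.14032651] size [0.04964388 0.04944301 0.00741251] circ ((0.5208301544189453, 0.050213273614645004), 0.02521153725683689)
2.45 [0.52154192 0.04893231 0.20096264] [-0.52 -0.78  1.11] [9.894e-01 1.454e-01 3.000e-04 1.000e-04]
```

View pics/w2.png

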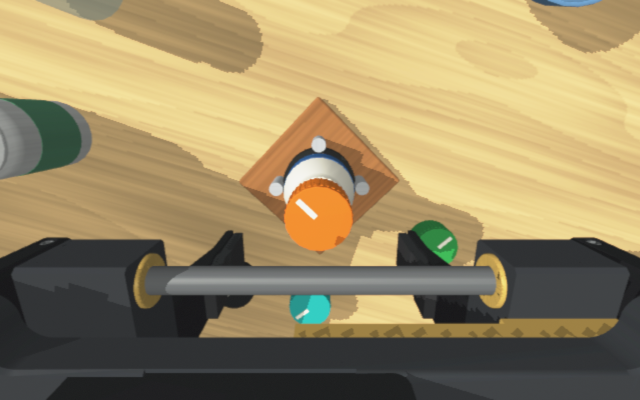

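The cap now sits at (319,215) between the fingers. Its top centre is (0.521, 0.050, 0.142) and its radius is 25.2 mm, which fits the sizes given. I'll descend 8.4 cm and close gently.

Request:
{"name": "send_rows", "arguments": {"increments": [0, 0, 0, -0.06, 0.12, -0.8, 1, 0, 0, 0, 0, 0, -1.4, 1, 0, 0, 0, 0, 0, -1.4, 1, 0, 0, 0, 0, 0, -1.4, 1, 0, 0, 0, 0, 0, -1.4, 1, 0, 0, 0, 0, 0, -1.2, 1, 0, 0, 0, 0, 0, -0.8, 1, 0, 0, 0, 0, 0, 0, 1, 0, 0, 0, 0, 0, 0, 1, 0, 0, 0, 0, 0, 0, 1]}}

```text
time: 3.28
position: [0.5213, 0.0507, 0.1171]
tool_rot: [0.989, 0.146, 0.001, 0.0]
ft_force: [0.5, 0.4, 0.2]
grip_width: 0.0872
grip_force: 0.0
```

Request:
{"name": "send_rows", "arguments": {"increments": [0, 0, 0, 0, 0, 0, 0.8, 0, 0, 0, 0, 0, 0, 0.7, 0, 0, 0, 0, 0, 0, 0.65, 0, 0, 0, 0, 0, 0, 0.6, 0, 0, 0, 0, 0, 0, 0.57, 0, 0, 0, 0, 0, 0, 0.54, 0, 0, 0, 0, 0, 0, 0.5, 0, 0, 0, 0, 0, 0, 0.5, 0, 0, 0, 0, 0, 0, 0.5, 0, 0, 0, 0, 0, 0, 0.5, 0, 0, 0, 0, 0, 0, 0.5], "newtons": 10}}

```text
time: 4.2
position: [0.521, 0.0506, 0.1166]
tool_rot: [0.989, 0.146, 0.0, 0.0]
ft_force: [0.3, -1.7, -0.2]
grip_width: 0.0498
grip_force: 10.0
```

Request:
{"name": "send_rows", "arguments": {"increments": [0, 0, 0, 0, 0, 0, 0.45, 0, 0, 0, 0, 0, 0, 0.45, 0, 0, 0, 0, 0, -0.1, 0.45, 0, 0, 0, 0, 0, -0.1, 0.45, 0, 0, 0, 0, 0, -0.1, 0.45, 0, 0, 0, 0, 0, -0.1, 0.45, 0, 0, 0, 0, 0, -0.1, 0.45, 0, 0, 0, 0, 0, -0.1, 0.45, 0, 0, 0, 0, 0, -0.1, 0.45, 0, 0, 0, 0, 0, 0, 0.45, 0, 0, 0, 0, 0, 0, 0.45, 0, 0, 0, 0, 0, 0, 0.45], "newtons": 24}}

```text
time: 5.2
position: [0.521, 0.0507, 0.1101]
tool_rot: [0.989, 0.146, 0.0, 0.0]
ft_force: [-1.5, -3.6, 7.7]
grip_width: 0.0496
grip_force: 24.0
```

```bash
cat > look.py <<'E'
import sys
from rig import robot
from h import *
c=robot.camera(sys.argv[1]); im=c["image"]
x0,y0,x1,y1=map(int,sys.argv[3:7])
cv2.imwrite(f"pics/{sys.argv[2]}.png",cv2.resize(im[y0:y1,x0:x1],None,fx=float(sys.argv[7]),fy=float(sys.argv[7]),interpolation=cv2.INTER_CUBIC)[:,:,::-1])
o=robot.get_obs(); print({k:np.round(o[k],4) for k in ["time","position","tool_rot","ft_force","moment","grip_force","grip_width","q"]})
E
python3 look.py wrist w3 170 100 470 300 2.6
```

```text
{'time': np.float64(5.25), 'position': array([0.5211, 0.0507, 0.1101]), 'tool_rot': array([9.893e-01, 1.460e-01, 3.000e-04, 2.000e-04]), 'ft_force': array([-0.6314, -2.6242,  7.9569]), 'moment': array([-0.4124,  0.1742, -0.0054]), 'grip_force': np.float64(24.0009), 'grip_width': np.float64(0.0496), 'q': array([-1.1650e-01,  5.7480e-01,  1.7941e+00, -4.0000e-04,  7.7190e-01,
        1.1615e+00])}
```

View pics/w3.png

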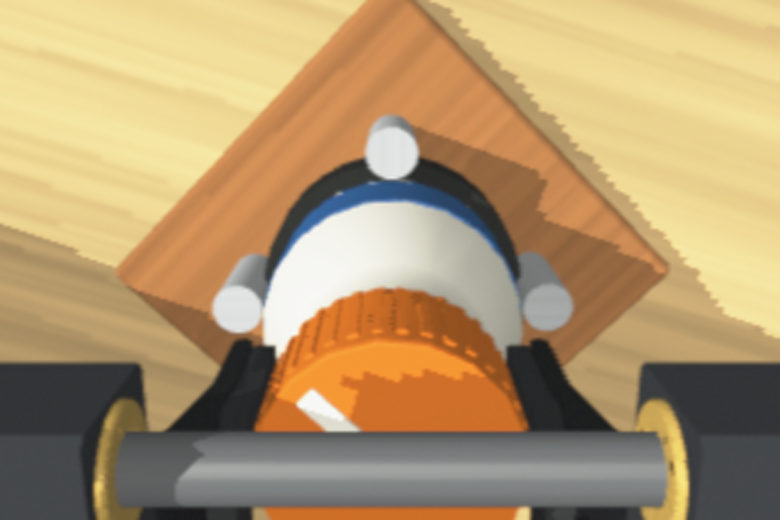

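The cap is down about 7 mm at 8 N and held firmly by both fingers. The white bar is at (325,405) in the crop and there's no slip. Now twist 52° while holding it down, and ease the sideways load.

Request:
{"name": "send_rows", "arguments": {"increments": [0, 0, 0, 0, -0.03, 0, 0.45, 0, 0, 0.05, 0, -0.02, 0, 0.45, 0, 0, 0.07, 0, 0, 0, 0.45, 0, 0, 0.07, 0, 0, 0, 0.45, 0, 0, 0.07, 0, 0, 0, 0.45, 0, 0, 0.07, 0, 0, 0, 0.45, 0, 0, 0.07, 0, 0, 0, 0.45, 0, 0, 0.07, 0, 0, 0, 0.45, 0, 0, 0.07, 0, 0, 0, 0.45, 0, 0, 0.07, 0, 0, 0, 0.45, 0, 0, 0.07, 0, 0, 0, 0.45, 0, 0, 0.07, 0, 0, 0, 0.45, 0, 0, 0.07, 0, 0, 0, 0.45, 0, 0, 0.07, 0, 0, 0, 0.45, 0, 0, 0.05, 0, 0, 0, 0.45, 0, 0, 0, 0, 0, 0, 0.45, 0, 0, 0, 0, 0, 0, 0.45]}}

```text
time: 6.67
position: [0.5214, 0.051, 0.1102]
tool_rot: [0.816, 0.578, 0.001, 0.0]
ft_force: [-0.8, 0.5, 7.3]
grip_width: 0.0497
grip_force: 24.0
```

```bash
python3 look.py wrist w4 170 100 470 300 2.6
```

```text
{'time': np.float64(6.7167), 'position': array([0.5214, 0.051 , 0.1102]), 'tool_rot': array([8.16e-01, 5.78e-01, 9.00e-04, 1.00e-04]), 'ft_force': array([-0.15  ,  0.4204,  6.6466]), 'moment': array([-0.0153, -0.0293,  0.0277]), 'grip_force': np.float64(24.0009), 'grip_width': np.float64(0.0491), 'q': array([-1.1670e-01,  5.7470e-01,  1.7939e+00,  1.6000e-03,  7.7140e-01,
        2.2040e-01])}
```

View pics/w4.png

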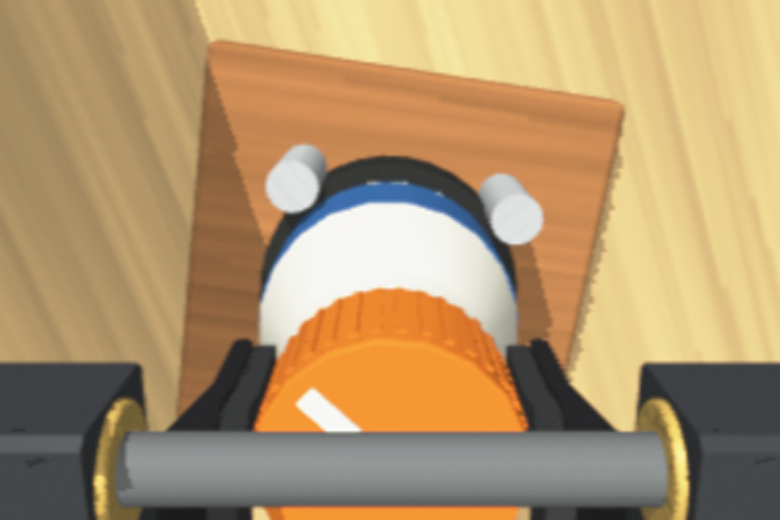

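The bar has stayed in the same place relative to the fingers, while the stand has turned in view. So the cap has turned 54° with the gripper. I'll add another 40° to reach about 94°, still held down.

Request:
{"name": "send_rows", "arguments": {"increments": [0, 0, 0.05, 0, 0, 0, 0.45, 0, 0, 0.07, 0, 0, 0, 0.45, 0, 0, 0.07, 0, 0, 0, 0.45, 0, 0, 0.07, 0, 0, 0, 0.45, 0, 0, 0.07, 0, 0, 0, 0.45, 0, 0, 0.07, 0, 0, 0, 0.45, 0, 0, 0.07, 0, 0, 0, 0.45, 0, 0, 0.07, 0, 0, 0, 0.45, 0, 0, 0.07, 0, 0, 0, 0.45, 0, 0, 0.07, 0, 0, 0, 0.45, 0, 0, 0.02, 0, 0, 0, 0.45, 0, 0, 0, 0, 0, 0, 0.45, 0, 0, 0, 0, 0, 0, 0.45]}}

```text
time: 7.8
position: [0.5209, 0.0511, 0.1101]
tool_rot: [0.568, 0.823, 0.001, -0.0]
ft_force: [-1.4, 0.8, 7.3]
grip_width: 0.0498
grip_force: 24.0
```

Request:
{"name": "send_rows", "arguments": {"increments": [0, 0, 0, 0, 0, 0.1, 0.45, 0, 0, 0, 0, 0, 0.2, 0.45, 0, 0, 0, 0, 0, 0.2, 0.45, 0, 0, 0, 0, 0, 0.2, 0.45, 0, 0, 0, 0, 0, 0.2, 0.45, 0, 0, 0, 0, 0, 0.2, 0.45, 0, 0, 0, 0, 0, 0.1, 0.45, 0, 0, 0, 0, 0, 0, 0.45, 0, 0, 0, 0, 0, 0, 0.45]}}

```text
time: 8.55
position: [0.5204, 0.0503, 0.1212]
tool_rot: [0.568, 0.823, -0.0, -0.0]
ft_force: [0.1, -0.2, 0.4]
grip_width: 0.0497
grip_force: 24.0
```

Free: there is no pull on the wrist. I'll lift 9.1 cm so the lower edge is at 0.208.

Request:
{"name": "send_rows", "arguments": {"increments": [0, 0, 0, 0, 0, 0.3, 0.45, 0, 0, 0, 0, 0, 0.6, 0.45, 0, 0, 0, 0, 0, 0.9, 0.45, 0, 0, 0, 0, 0, 1.0, 0.45, 0, 0, 0, 0, 0, 1.0, 0.45, 0, 0, 0, 0, 0, 1.0, 0.45, 0, 0, 0, 0, 0, 1.0, 0.45, 0, 0, 0, 0, 0, 1.0, 0.45, 0, 0, 0, 0, 0, 0.9, 0.45, 0, 0, 0, 0, 0, 0.8, 0.45, 0, 0, 0, 0, 0, 0.4, 0.45, 0, 0, 0, 0, 0, 0.24, 0.45, 0, 0, 0, 0, 0, 0, 0.45, 0, 0, 0, 0, 0, 0, 0.45, 0, 0, 0, 0, 0, 0, 0.45, 0, 0, 0, 0, 0, 0, 0.45, 0, 0, 0, 0, 0, 0, 0.45]}}

```text
time: 9.97
position: [0.5206, 0.0504, 0.2125]
tool_rot: [0.568, 0.823, -0.0, -0.0]
ft_force: [-0.3, -0.6, -0.2]
grip_width: 0.0499
grip_force: 24.0
```

```bash
python3 look.py scene s2 250 60 450 240 3.3
python3 - <<'E'
from rig import robot
from h import *
c=robot.camera("wrist"); im=c["image"]
h=cv2.cvtColor(im,cv2.COLOR_RGB2HSV); m=cv2.inRange(h,(5,180,100),(19,255,255)); m=cv2.morphologyEx(m,cv2.MORPH_OPEN,np.ones((5,5)))
p=np.argwhere(m>0)[:,::-1]; z=c["range_z"][p[:,1],p[:,0]]
X=np.stack([(p[:,0]-c["cx"])/c["fx"]*z,(p[:,1]-c["cy"])/c["fy"]*z,z],1); W=(X-c["t"])@c["R"]
t=W[W[:,2]>.19]; print("cap z 90%:",np.percentile(t[:,2],[5,50,90]),"xy",(t.min(0)+t.max(0))/2)
E
```

```text
{'time': np.float64(10.0167), 'position': array([0.5206, 0.0503, 0.2126]), 'tool_rot': array([ 5.683e-01,  8.228e-01, -2.000e-04, -4.000e-04]), 'ft_force': array([-0.009 , -0.6917, -0.1499]), 'moment': array([ 0.0369, -0.1609,  0.0133]), 'grip_force': np.float64(23.9999), 'grip_width': np.float64(0.0494), 'q': array([-0.1174,  0.4154,  1.706 ,  0.    ,  1.0211, -0.4794])}
cap z 90%: [0.21709489 0.23742524 0.2383168 ] xy [0.51957682 0.07293455 0.28690579]
```

View pics/s2.png

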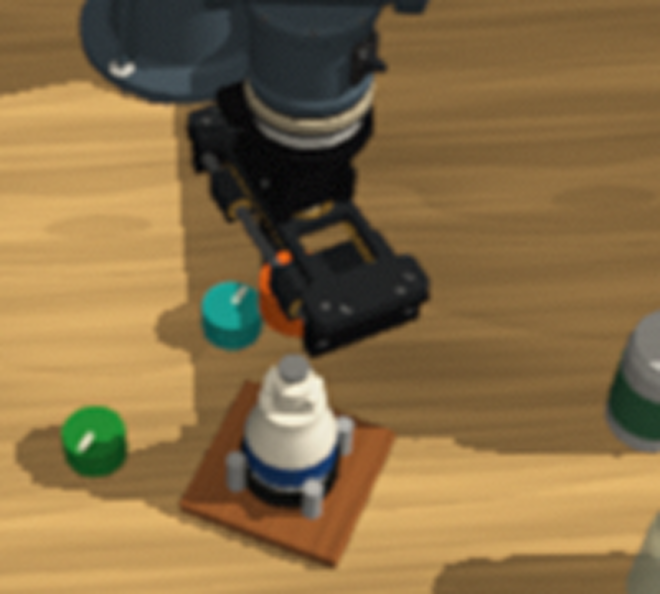

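The scene crop shows the bare neck at (293,368) with the orange cap held above it at (285,300). The cap's top is at 0.238, so its lower edge is at 0.208, which is 8 cm above the neck. It's steady, so I'm handing in.

```bash
python3 -c "
from rig import robot
print(robot.hand_in())"
```

```text
the job is handed in; nothing more can be done
None
```

The bottle is open and the job is handed in: the gripper is holding the orange cap level over the neck, with its lower edge about 8 cm up, a 24 N pinch and no more than about 8 N of downward push in the readings, in about 10 s.

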